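Fill the staining caddy

ROBOT

A 7-joint arm with a two-finger parallel gripper is mounted at the origin on the work surface. World frame = base frame: x ahead of the robot, y to its left, z up, the work surface at z = 0. Lengths are in m, angles in rad, forces in N, time in s.
With the tool pointing down it reaches from about 0.4 to 0.85 m from the base axis. Payload 4.5 kg.
Tool frame: the origin (TCP) lies midway between the tips of the shut fingers; the grasp point (between the pads) lies 19 mm behind it; z points along the fingers, x is the direction in which the jaws open and shut, and the axes are right-handed (so a half turn about z gives the same grasp; the last joint's range is limited). The gripper opens to 88 mm and grips with 3 to 60 N. Pads are 18 mm wide; open, the fingers measure 123 mm over their backs; the gripper's body (75 mm by 187 mm) begins 45 mm behind the grasp point.
Start: joints at [1.329, 0.689, -0.195, 1.565, 0.157, 0.902, -0.215], TCP at [0.17, -0.601, 0.239] pointing down, gripper open.
Joint ranges: [-3.01, 3.01], [-0.46, 2.08], [-1.47, 1.51], [0.13, 2.56], [-1, 4.14], [0.04, 2.09], [-2.66, 2.66]. Speed limits (rad/s): [2.57, 2.57, 3.14, 3.14, 3.14, 3.14, 3.14].

INTERFACE

Orientations are given as a unit quaternion [x, y, z, w].
In Python, from cell import env gives the robot as it stands.
- The arm moves only by the shell command python3 -m jog 'ROWS' [FORCE]. ROWS is JSON, a list of rows, each a list of 7 numbers: the shift along the world's x, y, z in mm, then the turn, a rotation vector about the world's x, y, z in degrees, then the finger opening in mm, from 0 to 88.1. In form: [[dx, dy, dz, rx, ry, rz, fingers], ...]. A call has 1 to 20 rows; each row shifts and turns the pose as measured when the row begins; what a row does not reach is not made up. A row lasts 1/12 s, in which the tool goes at most 41.7 mm and 7.16 degrees, less where a joint would pass 70% of its speed; a pose out of reach is approached as far as the arm can. A call is refused whole if a number of a shift passes 41.7 or a number of a turn 7.16, either way. A call with a gripper value outside its range is refused whole. The fingers move at their own pace and stop on an object; FORCE is the grip in N (left out, the last holds). Time passes only in rows, so rows that do not move let the fingers close. It gives the time, the measured TCP pose, the force and the opening at its end, in the units of the state.
- env.read_state(): the state, without advancing time (a new reading comes with each control period).
- env.snapshot(name): name is "scene" or "top"; returns (picture, depth): 400x640x3 uint8, red, green, blue; 400x640 float32, m along the optical axis (not along the pixel's ray), 0 where there is no reading.
- env.calibration(name): a dict with "K" (3x3 intrinsics, pixels), "view" (4x4, takes a point from world to camera coordinates). Camera axes: x right, y down, z forward; pixel columns grow to the right and rows downward; lengths in m; the calibration is good to about 2 mm. A picture is of the moment at which its call begins. calibration takes no time and is no camera call.
- env.hand_in(): hands the job in, once; it reports no verdict.
The state is a dict: "time_s": time; "q": joint angles; "qd": joint speeds; "effort": joint torques, N m; "position": TCP position; "tcp_rot": TCP orientation; "ft_force": force on the tool from outside, world axes, zero at the start; "wrist_torque": the same for the moment, N m; "finger_gap": finger opening in m.
Only numpy, scipy, OpenCV 4.12 (cv2) and the standard library are available. Lean on these libraries where they do the work, as an engineer would, in place of code of your own. Each camera call takes 0.05 s, during which the arm holds its last target. There are 200 camera calls.

TASK

Put the four white dropper bottles of the staining set into the four-pocket caddy, each standing upright and wholly on the pad of its own cap's colour. The brown bottles with the same caps are another set: leave them standing where they are. Tip no bottle over, white or brown.

Things in the scene. Friction and masses are not known exactly. Their poses are not given: they have to be found in the camera images.
- bottle_violet: loose white plastic dropper bottle with a violet screw cap and a violet band round its lower half, standing upright; white shoulder seen from above. Body 40 mm diameter and 58 mm tall, cap 22 mm diameter, whole height 88 mm, 55 to 110 g. Origin: centre of its underside; z is up the bottle
- bottle_yellow: loose white plastic dropper bottle with a yellow screw cap and a yellow band round its lower half, standing upright; white shoulder seen from above. Body 40 mm diameter and 58 mm tall, cap 22 mm diameter, whole height 88 mm, 55 to 110 g. Origin: centre of its underside; z is up the bottle
- bottle_green: loose white plastic dropper bottle with a green screw cap and a green band round its lower half, standing upright; white shoulder seen from above. Body 40 mm diameter and 58 mm tall, cap 22 mm diameter, whole height 88 mm, 55 to 110 g. Origin: centre of its underside; z is up the bottle
- bottle_red: loose white plastic dropper bottle with a red screw cap and a red band round its lower half, standing upright; white shoulder seen from above. Body 40 mm diameter and 58 mm tall, cap 22 mm diameter, whole height 88 mm, 55 to 110 g. Origin: centre of its underside; z is up the bottle
- pad_violet: fixed round violet pad, 64 mm wide, 4 mm thick, on the floor of a pocket of the caddy. Origin: centre of its underside, 4 mm above the table; a bottle stands 4 mm above the origin. x, y parallel to the caddy's walls. Caddy: fixed light-grey 2 by 2 tray, 168 mm square, walls 4 mm thick, rim 30 mm above the table, pockets 78 mm square, 82 mm between centres; the pads' order varies
- pad_yellow: fixed round yellow pad, 64 mm wide, 4 mm thick, on the floor of a pocket of the caddy. Origin: centre of its underside, 4 mm above the table; a bottle stands 4 mm above the origin. x, y parallel to the caddy's walls. Caddy: fixed light-grey 2 by 2 tray, 168 mm square, walls 4 mm thick, rim 30 mm above the table, pockets 78 mm square, 82 mm between centres; the pads' order varies
- pad_green: fixed round green pad, 64 mm wide, 4 mm thick, on the floor of a pocket of the caddy. Origin: centre of its underside, 4 mm above the table; a bottle stands 4 mm above the origin. x, y parallel to the caddy's walls. Caddy: fixed light-grey 2 by 2 tray, 168 mm square, walls 4 mm thick, rim 30 mm above the table, pockets 78 mm square, 82 mm between centres; the pads' order varies
- pad_red: fixed round red pad, 64 mm wide, 4 mm thick, on the floor of a pocket of the caddy. Origin: centre of its underside, 4 mm above the table; a bottle stands 4 mm above the origin. x, y parallel to the caddy's walls. Caddy: fixed light-grey 2 by 2 tray, 168 mm square, walls 4 mm thick, rim 30 mm above the table, pockets 78 mm square, 82 mm between centres; the pads' order varies
- brown_violet: look-alike: brown glass dropper bottle of the same shape and size as the white ones, with a violet cap and a white paper band; it does not belong in the caddy. Loose, upright; the shoulder seen from above is brown. Origin: centre of its underside. Other clutter lying among the bottles (dish, slide pack, tally counter) is under 20 mm tall
- brown_red: look-alike: brown glass dropper bottle of the same shape and size as the white ones, with a red cap and a white paper band; it does not belong in the caddy. Loose, upright; the shoulder seen from above is brown. Origin: centre of its underside. Other clutter lying among the bottles (dish, slide pack, tally counter) is under 20 mm tall
Not all that is in view belongs to the job. Leave any pink look-alike of the bottle_red alone.

How it is judged:
At the end, for the whole second after the job is handed in: Each white bottle stands upright (within 0.1 rad) on the pad of its cap's colour, its centre within 12 mm of the pad's centre, its underside on the pad (within 3 mm), released and at rest; both brown bottles stand upright within 20 mm of where they started (horizontal distance between bottle_violet and pad_violet below 0.012 m and z of bottle_violet in the frame of pad_violet between 0.001 and 0.007 m and angle between each of bottle_violet, bottle_yellow, bottle_green, bottle_red, brown_violet, brown_red's own z axis and vertical below 0.1 rad and linear speed of each of bottle_violet, bottle_yellow, bottle_green, bottle_red below 0.02 m/s and horizontal distance between bottle_yellow and pad_yellow below 0.012 m and z of bottle_yellow in the frame of pad_yellow between 0.001 and 0.007 m and horizontal distance between bottle_green and pad_green below 0.012 m and z of bottle_green in the frame of pad_green between 0.001 and 0.007 m and horizontal distance between bottle_red and pad_red below 0.012 m and z of bottle_red in the frame of pad_red between 0.001 and 0.007 m and distance of each of brown_violet, brown_red from where it was at the start of the episode below 0.02 m); the robot touches nothing.
It fails at once if a bottle, white or brown, is tipped over (leans more than 0.6 rad) (angle between any of bottle_violet, bottle_yellow, bottle_green, bottle_red, brown_violet, brown_red's own z axis and vertical above 0.6 rad).
It fails at once if a brown bottle is moved more than 20 mm (distance of any of brown_violet, brown_red from where it was at the start of the episode above 0.02 m).
It also fails if it takes over 115 s, if anything falls off the work surface, if the arm or the gripper's body presses on something with over 40 N, if the wrist force passes 120 N, or if a joint passes its speed limit or range.

## Working session

There is one attempt and no reset: what is moved stays moved. The work goes in short steps, Python scripts to look and compute and a shell command to move; the robot and the scene stay as the last step left them, time stands still between calls to the robot, and variables do not carry over. Pictures are saved under pics/ and viewed, about 12 in all and at most 16, crops included, and the job is handed in when it is done.

```bash
ls; mkdir -p pics; cat > h.py <<'E'
import numpy as np, cv2
from cell import env
def cal(n):
    c=env.calibration(n); return np.array(c["K"]),np.array(c["view"])
def cast(n,u,v,z):
    K,V=cal(n); R,t=V[:3,:3],V[:3,3]; o=-R.T@t
    d=R.T@np.linalg.inv(K)@np.array([u,v,1.]); return o+d*(z-o[2])/d[2]
def proj(n,p):
    K,V=cal(n); c=V[:3,:3]@np.array(p)+V[:3,3]; q=K@c; return q[:2]/q[2]
def save(n,f):
    im,d=env.snapshot(n); np.savez('/tmp/%s.npz'%n,im=im,d=d); cv2.imwrite('pics/'+f,im[:,:,::-1]); return im,d
E
python3 - <<'E'
from h import *
for n in("scene","top"):
    save(n,n+"0.png"); K,V=cal(n); print(n,K[0,0],-V[:3,:3].T@V[:3,3]); print(V[:3,:3].round(2))
s=env.read_state(); print(s)
E
```

```text
pics
scene 398.1843100120722 [0.86900287 0.51547713 0.76972321]
[[-0.84  0.54  0.01]
 [ 0.41  0.64 -0.65]
 [-0.36 -0.55 -0.76]]
top 490.4783061809483 [ 0.39282633 -0.00824676  1.02236793]
[[ 0.02 -1.    0.02]
 [-0.99 -0.02 -0.14]
 [ 0.14 -0.02 -0.99]]
{'time_s': 0.1, 'q': array([ 1.32879258,  0.68991724, -0.19451414,  1.56623287,  0.15732173,
        0.90249336, -0.21510715]), 'qd': array([ 0.0010665 , -0.0026882 , -0.00197449, -0.00137615, -0.00033803,
       -0.00064225,  0.0010284 ]), 'effort': array([-1.70139047e-03, -5.28503215e+01, -1.27101704e+00, -1.53839225e+01,
       -5.25508903e-02,  1.96075678e-03,  5.07131608e-05]), 'position': array([ 0.16999659, -0.60085008,  0.2379813 ]), 'tcp_rot': array([ 7.97619514e-01, -6.03160363e-01, -7.00776969e-04, -4.42994776e-04]), 'ft_force': array([-0.78891268,  0.0289148 , -0.79983294]), 'wrist_torque': array([-0.03695638, -0.02027284,  0.01488399]), 'finger_gap': 0.0885433478484956}
```

View pics/top0.png

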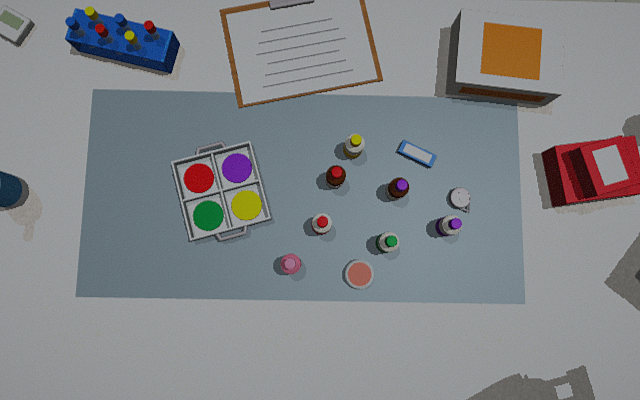

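View pics/scene0.png

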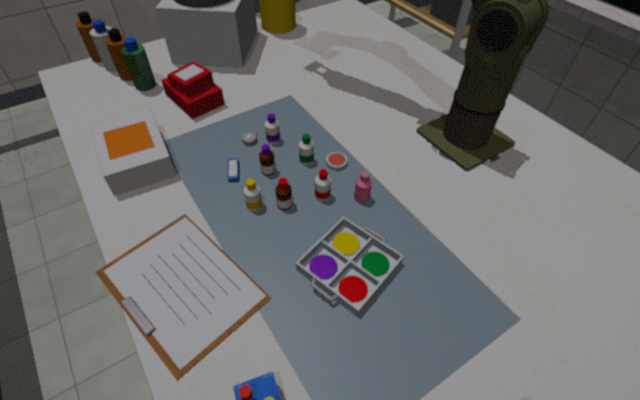

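The top view (caps at z = 0.088) shows:
- **White bottles:** yellow (355,142), red (321,222), green (390,240) and violet (454,225).
- **Brown bottles:** red (336,174) and violet (400,186).
- **Pink look-alike:** (291,263).
- **Pads:** red (199,178), violet (237,168), green (208,215) and yellow (246,205).

There are two violet caps, (454,225) and (400,186), and three reddish ones, (321,222), (336,174) and (291,263). The ones at (454,225) and (321,222) have white shoulders, so they are the targets. I'll measure them and confirm in an enlarged crop.

```bash
cat > m.py <<'E'
from h import *
def blob(im,u,v,r,hue,smin=110,vmin=40):
    h=cv2.cvtColor(im,cv2.COLOR_RGB2HSV).astype(int)
    dh=np.abs((h[:,:,0]-hue+90)%180-90)
    m=((dh<11)&(h[:,:,1]>smin)&(h[:,:,2]>vmin)).astype(np.uint8)
    w=np.zeros_like(m); cv2.circle(w,(int(u),int(v)),r,1,-1); m&=w
    n,l,s,c=cv2.connectedComponentsWithStats(m)
    if n<2: return None
    k=1+np.argmax(s[1:,4]); return c[k],s[k,4],s[k,:4]
E
python3 - <<'E'
from m import *
im=np.load('/tmp/top.npz')['im'];d=np.load('/tmp/top.npz')['d'];sc=np.load('/tmp/scene.npz')['im']
hsv=cv2.cvtColor(im,cv2.COLOR_RGB2HSV)
caps=dict(yellow=(356,141),red=(322,222),green=(391,241),violet=(456,224),b_red=(337,172),b_violet=(402,185),pink=(290,264))
pads=dict(red=(199,178),violet=(237,168),green=(208,215),yellow=(246,205))
H={}
for k,(u,v) in pads.items():
    H[k]=int(hsv[v,u,0]); c,a,b=blob(im,u,v,22,H[k]); p=cast("top",*c,.008)
    q=proj("scene",p); e=blob(sc,*q,22,H[k]); r=cast("scene",*e[0],.008)
    print("pad",k,H[k],c.round(1),a,p.round(4),"scene",r.round(4))
H['pink']=int(hsv[264,290,0])
for k,(u,v) in caps.items():
    hu=H[k.split('_')[-1]]; e=blob(im,u,v,9,hu,90)
    if e is None: print(k,hsv[v,u]); continue
    c,a,b=e; p=cast("top",*c,.086); q=proj("scene",p); e2=blob(sc,*q,9,hu,90)
    r=cast("scene",*e2[0],.082) if e2 else None
    D=d[int(c[1]),int(c[0])]; K,V=cal("top")
    w=V[:3,:3].T@(np.linalg.inv(K)@[*c,1]*D-V[:3,3])
    print(k,c.round(1),a,b,p.round(4),"depth",w.round(4),"scene",None if r is None else r.round(4))
cv2.imwrite('pics/crop0.png',cv2.resize(im[115:285,270:480],None,fx=3.5,fy=3.5,interpolation=cv2.INTER_CUBIC)[:,:,::-1])
E
```

```text
pad red 179 [198.4 177.8] 695 [0.5712 0.2212 0.008 ] scene [0.5736 0.2206 0.008 ]
pad violet 137 [236.4 167.7] 689 [0.5944 0.1427 0.008 ] scene [0.5969 0.1419 0.008 ]
pad green 73 [207.7 215.3] 704 [0.4929 0.1981 0.008 ] scene [0.495  0.1973 0.008 ]
pad yellow 30 [246.1 204.9] 714 [0.5162 0.1195 0.008 ] scene [0.5184 0.1187 0.008 ]
yellow [355.7 139.9] 110 [351 134  11  13] [ 0.6396 -0.1001  0.086 ] depth [ 0.6395 -0.1     0.0866] scene [ 0.6429 -0.1004  0.082 ]
red [322.  221.4] 103 [317 216  11  12] [ 0.4778 -0.0365  0.086 ] depth [ 0.4775 -0.0364  0.0899] scene [ 0.4809 -0.0364  0.082 ]
green [391.2 240.8] 93 [386 236  11  11] [ 0.4433 -0.1693  0.086 ] depth [ 0.4433 -0.1693  0.0859] scene [ 0.444  -0.1731  0.082 ]
violet [455.8 223.2] 96 [451 218  11  11] [ 0.4794 -0.294   0.086 ] depth [ 0.4795 -0.2942  0.0852] scene [ 0.4811 -0.2948  0.082 ]
b_red [336.1 172.5] 139 [329 166  14  15] [ 0.5736 -0.0624  0.086 ] depth [ 0.573  -0.0622  0.0895] scene [ 0.5787 -0.0609  0.082 ]
b_violet [401.2 184.9] 109 [395 179  13  12] [ 0.5519 -0.1891  0.086 ] depth [ 0.5513 -0.1884  0.0894] scene [ 0.5558 -0.1883  0.082 ]
pink [290.1 264.5] 172 [281 255  19  19] [0.395  0.0225 0.086 ] depth [0.395  0.0225 0.0868] scene [0.4021 0.0268 0.082 ]
```

View pics/crop0.png

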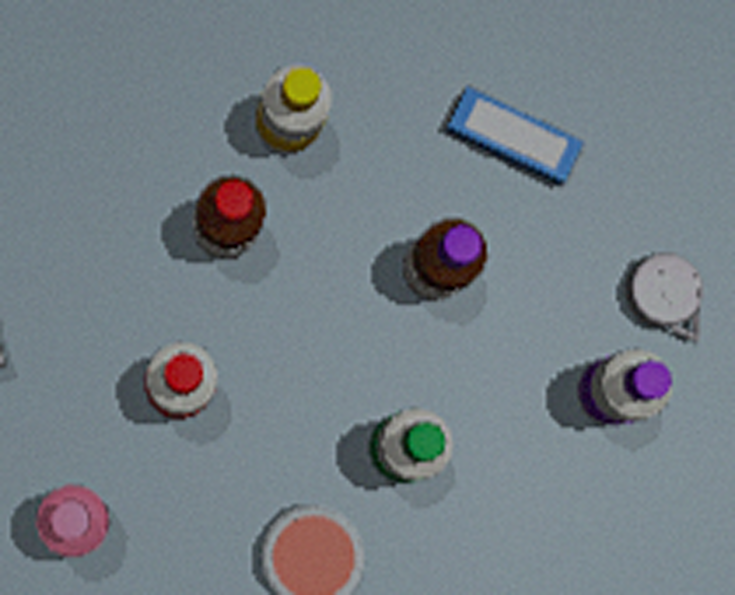

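The crop confirms it. The violet cap at (648,380 in the crop) and the red cap at (184,374) sit on white shoulders, while (462,244) and (234,200) are brown bottles and (70,520) is pink. The two views agree to about 4 mm and the cap heights come out at 0.085–0.090. Violet is first, at about (0.480, -0.294). The jaws already lie within about 1° of the caddy's walls, so I'll keep that orientation.

```bash
python3 -m jog '[[26,25.5,0,0,0,0,65],[26,25.5,0,0,0,0,65],[26,25.5,0,0,0,0,65],[26,25.5,0,0,0,0,65],[26,25.5,0,0,0,0,65],[26,25.5,0,0,0,0,65],[26,25.5,0,0,0,0,65],[26,25.5,0,0,0,0,65],[26,25.5,0,0,0,0,65],[26,25.5,0,0,0,0,65],[26,25.5,0,0,0,0,65],[26,25.5,0,0,0,0,65],[0,0,0,0,0,0,65]]' 20
```

```text
time_s: 1.18
position: [0.4857, -0.2772, 0.2332]
tcp_rot: [0.794, -0.607, -0.005, -0.0]
ft_force: [1.5, 0.4, 0.2]
finger_gap: 0.0649
```

```bash
python3 -m jog '[[-3,-9,-20,0,0,0,65],[-2,-7,-25,0,0,0,65],[0,0,-25,0,0,0,65],[0,0,-20,0,0,0,65],[0,0,0,0,0,0,65],[0,0,0,0,0,0,65]]'
```

```text
time_s: 1.68
position: [0.4842, -0.2889, 0.1399]
tcp_rot: [0.798, -0.603, -0.005, -0.002]
ft_force: [-0.2, -0.0, 0.7]
finger_gap: 0.0648
```

```bash
python3 -m jog '[[-4,-5,-5,0,0,0,65],[0,0,0,0,0,0,65],[0,0,-20,0,0,0,65],[0,0,-20,0,0,0,65],[0,0,0,0,0,0,65]]'
```

```text
time_s: 2.1
position: [0.4824, -0.2975, 0.099]
tcp_rot: [0.797, -0.604, 0.0, -0.003]
ft_force: [-0.7, 0.1, -0.2]
finger_gap: 0.0648
```

```bash
python3 -m jog '[[-2,2,-12,0,0,0,65],[0,0,-15,0,0,0,65],[0,0,-15,0,0,0,65],[0,0,-13,0,0,0,65],[0,0,-6,0,0,0,65],[0,0,0,0,0,0,65]]'
```

```text
time_s: 2.6
position: [0.485, -0.2998, 0.0447]
tcp_rot: [0.797, -0.605, 0.007, -0.003]
ft_force: [0.4, 0.3, -1.0]
finger_gap: 0.0651
```

```bash
python3 - <<'E'
from h import *
a,_=save("scene","s1.png"); 
cv2.imwrite('pics/s1c.png',cv2.resize(a[70:230,190:400],None,fx=3.5,fy=3.5)[:,:,::-1]); print(env.read_state()['position'])
E
```

```text
[ 0.48524702 -0.30002436  0.04526488]
```

View pics/s1c.png

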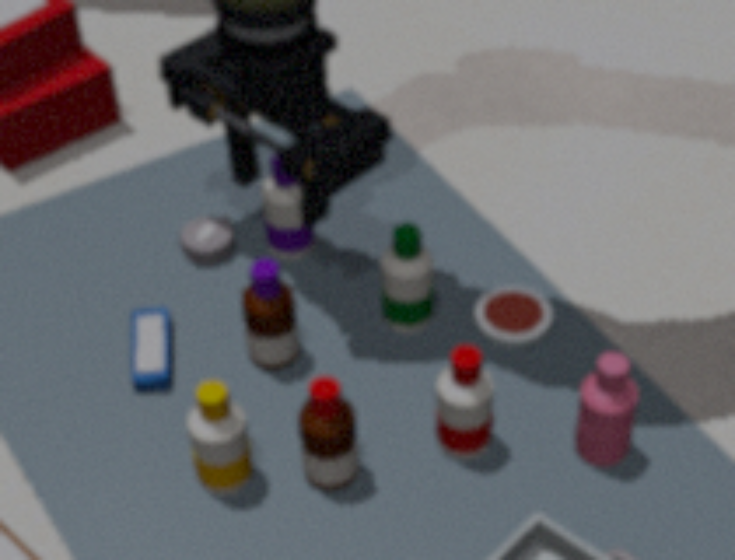

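The crop shows the violet bottle standing between the fingers, at about (288,215). The descent drifts a few mm outwards, so I'll correct for that and then close.

```bash
python3 -m jog '[[-5,5,-8,0,0,0,65],[0,0,0,0,0,0,65],[0,0,0,0,0,0,65]]'; python3 -m jog '[[0,0,0,0,0,0,30],[0,0,0,0,0,0,30],[0,0,0,0,0,0,30],[0,0,0,0,0,0,30],[0,0,0,0,0,0,30],[0,0,0,0,0,0,30]]' 20
```

```text
time_s: 2.9
position: [0.4826, -0.2967, 0.0409]
tcp_rot: [0.796, -0.605, 0.011, -0.004]
ft_force: [0.0, -0.5, -0.1]
finger_gap: 0.0648
time_s: 3.4
position: [0.4848, -0.2982, 0.0442]
tcp_rot: [0.796, -0.605, 0.014, -0.004]
ft_force: [0.3, -0.9, -0.5]
finger_gap: 0.04
```

```bash
cat > d.py <<'E'
import sys
from h import *
from scipy.spatial.transform import Rotation as R
s=env.read_state(); t=np.array([float(a) for a in sys.argv[1:4]])
z=R.from_quat(s['tcp_rot']).as_matrix()
w=np.cross(z[:,2],[0,0,-1]); yaw=np.degrees(np.arctan2(z[1,0],z[0,0]))
print('delta mm',((t-s['position'])*1e3).round(1),'turn deg',np.degrees(w).round(2),'yaw',yaw.round(1),'F',s['ft_force'].round(1),'gap',round(s['finger_gap'],4),'q',s['q'].round(2))
E
python3 -m jog '[[0,0,20,0.3,0.8,0,30],[0,0,30,0.3,0.8,0,30],[0,0,35,0,0,0,30],[0,0,35,0,0,0,30],[0,10,10,0,0,0,30],[7,30,0,0,0,0,30],[10,38,0,0,0,0,30],[10,38,0,0,0,0,30],[10,38,0,0,0,0,30],[10,38,0,0,0,0,30],[10,38,0,0,0,0,30],[10,38,0,0,0,0,30],[0,0,0,0,0,0,30]]' 25; python3 d.py .5956 .1423 .175
```

```text
time_s: 4.48
position: [0.5466, -0.0184, 0.176]
tcp_rot: [0.793, -0.609, -0.004, 0.001]
ft_force: [0.4, 1.1, -0.7]
finger_gap: 0.0399
delta mm [ 49.  160.7  -1. ] turn deg [-0.16 -0.44 -0.  ] yaw -75.1 F [ 0.4  1.1 -0.7] gap 0.0399 q [-0.01  0.68 -0.07  1.86  0.07  0.61 -1.43]
```

```bash
python3 -m jog '[[10,35,0,0,0,0,30],[12,38,0,0,0,0,30],[12,38,0,0,0,0,30],[10,30,0,0,0,0,30],[4,12,0,0,0,0,30],[0,0,0,0,0,0,30],[0,0,0,0,0,0,30]]'; python3 d.py .5956 .1423 .053
```

```text
time_s: 5.07
position: [0.5879, 0.1378, 0.171]
tcp_rot: [0.795, -0.607, -0.007, 0.005]
ft_force: [0.0, -1.0, -0.9]
finger_gap: 0.0398
delta mm [   7.7    4.5 -118. ] turn deg [-0.04 -1.03 -0.  ] yaw -74.7 F [ 0.  -1.  -0.9] gap 0.0398 q [-0.28  0.75 -0.04  1.68  0.03  0.73 -1.64]
```

```bash
python3 -m jog '[[6,4,0,0,-1,0,30],[0,0,-15,0,0,0,30],[0,0,-20,0,0,0,30],[0,0,-20,0,0,0,30],[0,0,-15,0,0,0,30],[0,0,-5,0,0,0,30],[0,0,0,0,0,0,30]]'; python3 d.py .5956 .1423 .053
```

```text
time_s: 5.65
position: [0.5943, 0.1232, 0.0942]
tcp_rot: [0.789, -0.614, 0.005, 0.003]
ft_force: [0.1, -0.6, 0.3]
finger_gap: 0.0396
delta mm [  1.3  19.1 -41.2] turn deg [0.6  0.23 0.  ] yaw -75.8 F [ 0.1 -0.6  0.3] gap 0.0396 q [-0.27  0.86 -0.02  1.74  0.05  0.54 -1.66]
```

```bash
python3 -m jog '[[1,15,0,0.5,0.2,0,30],[0,3,0,0,0,0,30],[0,0,0,0,0,0,30],[0,0,0,0,0,0,30]]'; python3 d.py .5956 .1423 .053
```

```text
time_s: 5.98
position: [0.597, 0.1401, 0.0969]
tcp_rot: [0.788, -0.616, 0.002, -0.001]
ft_force: [-1.2, -0.5, -0.7]
finger_gap: 0.0396
delta mm [ -1.4   2.2 -43.9] turn deg [0.08 0.22 0.  ] yaw -76.1 F [-1.2 -0.5 -0.7] gap 0.0396 q [-0.29  0.86 -0.03  1.72  0.04  0.56 -1.67]
```

```bash
python3 -m jog '[[0,2,-8,0,0,0,30],[0,2,-8,0,0,0,30],[0,2,-8,0,0,0,30],[0,0,-6,0,0,0,30],[0,0,-4,0,0,0,30],[0,0,0,0,0,0,30]]'; python3 d.py .5956 .1423 .053
```

```text
time_s: 6.48
position: [0.5976, 0.1479, 0.0606]
tcp_rot: [0.788, -0.616, 0.003, -0.002]
ft_force: [0.1, -0.3, -0.8]
finger_gap: 0.0399
delta mm [-2.  -5.6 -7.6] turn deg [0.03 0.37 0.  ] yaw -76.0 F [ 0.1 -0.3 -0.8] gap 0.0399 q [-0.31  0.92 -0.02  1.73  0.04  0.49 -1.68]
```

```bash
python3 -m jog '[[-2,-5,0,0,0.3,0,30],[0,0,-3,0,0,0,30],[0,0,-3,0,0,0,30],[0,0,0,0,0,0,30]]'; python3 d.py .5956 .1423 .053
```

```text
time_s: 6.82
position: [0.5952, 0.1414, 0.0534]
tcp_rot: [0.788, -0.616, 0.0, 0.001]
ft_force: [-0.9, -0.1, -0.6]
finger_gap: 0.0395
delta mm [ 0.4  0.9 -0.4] turn deg [ 0.08 -0.02  0.  ] yaw -76.0 F [-0.9 -0.1 -0.6] gap 0.0395 q [-0.3   0.93 -0.02  1.73  0.04  0.48 -1.68]
```

```bash
python3 -m jog '[[0,0,-2,0,0,0,30],[0,0,-1,0,0,0,30]]';python3 -m jog '[[0,0,-2,0,0,0,30],[0,0,-1,0,0,0,30]]'; python3 d.py .5956 .1423 .053
```

```text
time_s: 6.98
position: [0.5963, 0.1417, 0.0518]
tcp_rot: [0.788, -0.616, 0.001, -0.0]
ft_force: [-2.9, 0.6, 11.0]
finger_gap: 0.0397
time_s: 7.15
position: [0.5974, 0.1422, 0.0521]
tcp_rot: [0.788, -0.616, 0.002, -0.002]
ft_force: [-1.7, -0.4, 3.1]
finger_gap: 0.0394
delta mm [-1.8  0.1  0.9] turn deg [-0.03  0.28  0.  ] yaw -76.1 F [-1.7 -0.4  3.1] gap 0.0394 q [-0.3   0.93 -0.02  1.73  0.04  0.48 -1.68]
```

Contact came at z = 0.052, which is the 0.044 grasp height plus the 0.008 pad, as expected. I'll release and rise.

```bash
python3 -m jog '[[0,0,0,0,0,0,58],[0,0,0,0,0,0,58],[0,0,0,0,0,0,58],[0,0,0,0,0,0,58],[0,0,15,0,0,0,58],[0,0,25,0,0,0,58],[0,0,30,0,0,0,58],[0,0,30,0,0,0,58],[0,-5,20,0,0,0,58],[-8,-30,0,0,0,0,58],[-15,-38,0,0,0,0,58],[-15,-38,0,0,0,0,58],[-15,-38,0,0,0,0,58],[-13,-30,0,0,0,0,62],[0,0,0,0,0,0,62],[0,0,0,0,0,0,62]]'; python3 d.py .479 -.0365 .100; python3 - <<'E'
from h import *
a,_=save("top","t2.png"); cv2.imwrite('pics/t2c.png',cv2.resize(a[110:290,150:480],None,fx=2.4,fy=2.4)[:,:,::-1])
E
```

```text
time_s: 8.48
position: [0.5277, -0.0399, 0.1768]
tcp_rot: [0.789, -0.614, 0.002, -0.004]
ft_force: [0.6, 1.7, -0.4]
finger_gap: 0.0616
delta mm [-48.7   3.4 -76.8] turn deg [-0.19  0.51  0.  ] yaw -75.8 F [ 0.6  1.7 -0.4] gap 0.0616 q [ 0.04  0.65 -0.07  1.93  0.08  0.56 -1.41]
```

View pics/t2c.png

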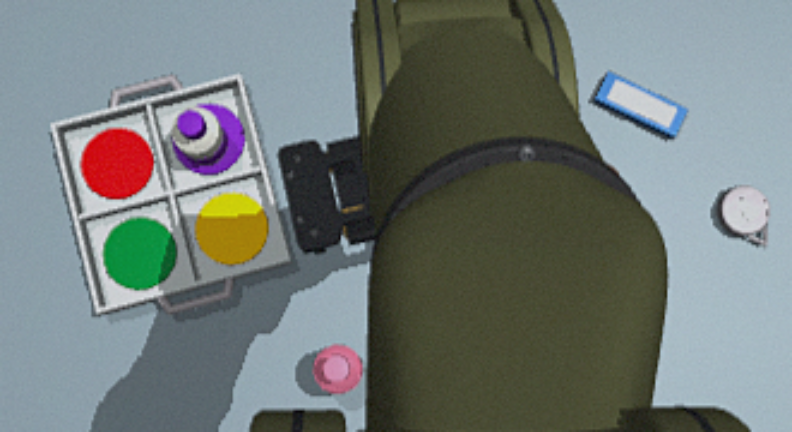

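The violet bottle stands on its violet pad, with its cap at (192,125) in the crop. I'll measure it with the others later. Red is next.

```bash
python3 -m jog '[[-25,2,0,0,0.5,0,62],[-22,1,0,0,0,0,62],[0,0,-15,0,0,0,62],[0,0,-25,0,0,0,62],[0,0,-15,0,0,0,62],[0,0,0,0,0,0,62],[0,0,0,0,0,0,62]]'; python3 d.py .479 -.0365 .040;python3 - <<'E'
from m import *
im=np.load('/tmp/top.npz')['im']
q=proj("top",[.5956,.1423,.096]); c,a,b=blob(im,*q,9,137,90); print(cast("top",*c,.094).round(4),a)
E
```

```text
time_s: 9.12
position: [0.4846, -0.0279, 0.1205]
tcp_rot: [0.793, -0.609, 0.001, -0.005]
ft_force: [0.5, 0.4, 0.1]
finger_gap: 0.0621
delta mm [ -5.6  -8.6 -80.5] turn deg [-0.42  0.41  0.  ] yaw -75.1 F [0.5 0.4 0.1] gap 0.0621 q [ 0.    0.71 -0.06  2.09  0.1   0.33 -1.44]
[0.5895 0.1438 0.094 ] 106
```

```bash
python3 -m jog '[[-5,-8,0,-0.4,0.4,0,62],[0,0,-6,0,0,0,62],[0,0,-8,0,0,0,62],[0,0,0,0,0,0,62]]'; python3 d.py .479 -.0365 .042
```

```text
time_s: 9.45
position: [0.482, -0.0348, 0.1075]
tcp_rot: [0.794, -0.608, 0.002, -0.002]
ft_force: [-1.1, -0.1, 0.1]
finger_gap: 0.062
delta mm [ -3.   -1.7 -65.5] turn deg [-0.02  0.29  0.  ] yaw -74.9 F [-1.1 -0.1  0.1] gap 0.062 q [ 0.01  0.74 -0.05  2.11  0.11  0.29 -1.44]
```

```bash
python3 -m jog '[[-4,-1,-12,0,0.3,0,62],[-1,0,-15,0,0,0,62],[-1,0,-15,0,0,0,62],[-1,0,-12,0,0,0,62],[0,0,-4,0,0,0,62],[0,0,0,0,0,0,62]]'; python3 d.py .479 -.0365 .042
```

```text
time_s: 9.95
position: [0.4777, -0.0363, 0.0486]
tcp_rot: [0.793, -0.609, 0.002, -0.002]
ft_force: [0.7, 0.1, -0.0]
finger_gap: 0.0617
delta mm [ 1.3 -0.2 -6.6] turn deg [-0.02  0.36  0.  ] yaw -75.0 F [ 0.7  0.1 -0. ] gap 0.0617 q [-0.01  0.86 -0.02  2.14  0.12  0.14 -1.45]
```

```bash
python3 -m jog '[[1,0,-6,0,0.3,0,62],[0,0,-1,0,0,0,62]]'; python3 -m jog '[[0,0,0,0,0,0,30],[0,0,0,0,0,0,30],[0,0,0,0,0,0,30],[0,0,0,0,0,0,30],[0,0,0,0,0,0,30]]' 25; python3 d.py .5724 .221 .175
```

```text
time_s: 10.12
position: [0.4795, -0.0363, 0.0419]
tcp_rot: [0.793, -0.609, 0.001, -0.001]
ft_force: [-0.2, 0.3, -0.1]
finger_gap: 0.062
time_s: 10.53
position: [0.481, -0.0364, 0.0434]
tcp_rot: [0.793, -0.609, 0.002, -0.002]
ft_force: [-0.3, 0.2, -0.4]
finger_gap: 0.0394
delta mm [ 91.4 257.4 131.6] turn deg [-0.03  0.3   0.  ] yaw -75.0 F [-0.3  0.2 -0.4] gap 0.0394 q [-0.01  0.87 -0.02  2.13  0.12  0.14 -1.45]
```

```bash
python3 -m jog '[[0,0,20,0,0.3,0,30],[0,0,30,0,0,0,30],[0,0,35,0,0,0,30],[0,0,35,0,0,0,30],[4,10,12,0,0,0,30],[11,30,0,0,0,0,30],[13,37,0,0,0,0,30],[13,37,0,0,0,0,30],[13,37,0,0,0,0,30],[13,37,0,0,0,0,30],[13,37,0,0,0,0,30],[7,20,0,0,0,0,30],[0,0,0,0,0,0,30],[0,0,0,0,0,0,30]]'; python3 d.py .5724 .221 .051
```

```text
time_s: 11.7
position: [0.5635, 0.2182, 0.1837]
tcp_rot: [0.791, -0.612, -0.002, 0.001]
ft_force: [-0.1, -0.7, -0.7]
finger_gap: 0.0391
delta mm [   8.9    2.8 -132.7] turn deg [-0.05 -0.23 -0.  ] yaw -75.5 F [-0.1 -0.7 -0.7] gap 0.0391 q [-0.43  0.73 -0.02  1.69  0.01  0.73 -1.78]
```

```bash
python3 -m jog '[[8,3,0,0,0,0,30],[0,0,0,0,0,0,30],[0,0,-12,0,0,0,30],[0,0,-15,0,0,0,30],[0,0,-15,0,0,0,30],[0,0,-10,0,0,0,30],[0,0,0,0,0,0,30]]'; python3 d.py .5724 .221 .051
```

```text
time_s: 12.28
position: [0.568, 0.2082, 0.1303]
tcp_rot: [0.787, -0.616, -0.001, 0.006]
ft_force: [-0.7, -0.2, -1.0]
finger_gap: 0.0393
delta mm [  4.4  12.8 -79.3] turn deg [ 0.45 -0.52  0.  ] yaw -76.1 F [-0.7 -0.2 -1. ] gap 0.0393 q [-0.42  0.81 -0.01  1.72  0.02  0.63 -1.78]
```

```bash
python3 -m jog '[[4,12,0,0.4,-0.5,0,30],[0,0,0,0,0,0,30],[0,2,-8,0,0,0,30],[0,2,-10,0,0,0,30],[0,2,-10,0,0,0,30],[0,1,-5,0,0,0,30],[0,0,0,0,0,0,30]]'; python3 d.py .5724 .221 .051
```

```text
time_s: 12.87
position: [0.5731, 0.2275, 0.0964]
tcp_rot: [0.787, -0.618, 0.001, -0.001]
ft_force: [0.8, 0.0, -0.6]
finger_gap: 0.0392
delta mm [ -0.7  -6.5 -45.4] turn deg [-0.02  0.17  0.  ] yaw -76.3 F [ 0.8  0.  -0.6] gap 0.0392 q [-0.45  0.86 -0.01  1.71  0.02  0.57 -1.8 ]
```

```bash
python3 -m jog '[[0,-6,-5,0,0,0,30],[0,0,-10,0,0,0,30],[0,0,-10,0,0,0,30],[0,0,-8,0,0,0,30],[0,0,-4,0,0,0,30],[0,0,0,0,0,0,30]]'; python3 d.py .5724 .221 .051
```

```text
time_s: 13.37
position: [0.5727, 0.2201, 0.0545]
tcp_rot: [0.786, -0.618, 0.001, -0.0]
ft_force: [-0.3, 0.2, -1.4]
finger_gap: 0.0393
delta mm [-0.3  0.9 -3.5] turn deg [0.05 0.09 0.  ] yaw -76.3 F [-0.3  0.2 -1.4] gap 0.0393 q [-0.44  0.93 -0.01  1.73  0.02  0.49 -1.79]
```

```bash
python3 -m jog '[[0,0,-2,0,0,0,30],[0,0,-1,0,0,0,30]]'; python3 -m jog '[[0,0,-2,0,0,0,30]]';python3 -m jog '[[0,0,-1,0,0,0,30]]'; python3 d.py .5724 .221 .051
```

```text
time_s: 13.53
position: [0.5725, 0.2199, 0.051]
tcp_rot: [0.786, -0.618, 0.001, 0.0]
ft_force: [-2.3, -0.3, 8.9]
finger_gap: 0.0394
time_s: 13.62
position: [0.5726, 0.2199, 0.0509]
tcp_rot: [0.786, -0.618, 0.001, 0.0]
ft_force: [-7.1, -2.5, 30.6]
finger_gap: 0.0393
time_s: 13.7
position: [0.5729, 0.2201, 0.0512]
tcp_rot: [0.786, -0.618, 0.001, -0.0]
ft_force: [0.9, 0.5, -0.8]
finger_gap: 0.0391
delta mm [-0.5  0.9 -0.2] turn deg [0.05 0.12 0.  ] yaw -76.3 F [ 0.9  0.5 -0.8] gap 0.0391 q [-0.44  0.93 -0.01  1.73  0.02  0.48 -1.79]
```

Contact again, at z = 0.051. I'll release, rise and go to yellow.

```bash
python3 -m jog '[[0,0,-1,0,0,0,56],[0,0,0,0,0,0,56],[0,0,0,0,0,0,56],[0,0,0,0,0,0,56],[0,0,15,0,0,0,56],[0,0,25,0,0,0,56],[0,0,30,0,0,0,56],[0,0,30,0,0,0,56],[2,-10,20,0,0,0,56],[6,-30,0,0,0,0,60],[8,-38,0,0,0,0,60],[8,-38,0,0,0,0,60],[8,-38,0,0,0,0,60],[8,-38,0,0,0,0,60],[8,-38,0,0,0,0,60],[8,-38,0,0,0,0,60],[6,-28,0,0,0,0,60],[0,0,0,0,0,0,60],[0,0,0,0,0,0,60]]'; python3 d.py .641 -.1 .110
```

```text
time_s: 15.28
position: [0.6347, -0.0858, 0.1767]
tcp_rot: [0.789, -0.614, 0.002, -0.003]
ft_force: [-0.1, 1.8, -0.3]
finger_gap: 0.0598
delta mm [  6.3 -14.2 -66.7] turn deg [-0.14  0.46  0.  ] yaw -75.8 F [-0.1  1.8 -0.3] gap 0.0598 q [ 0.11  0.78 -0.08  1.59  0.07  0.77 -1.32]
```

```bash
python3 -m jog '[[5,-13,0,0,0.4,0,60],[0,0,0,0,0,0,60],[0,0,-15,0,0,0,60],[0,0,-25,0,0,0,60],[0,0,-15,0,0,0,60],[0,0,-3,0,0,0,60],[0,0,0,0,0,0,60]]'; python3 d.py .641 -.1 .042
```

```text
time_s: 15.87
position: [0.6396, -0.0879, 0.1175]
tcp_rot: [0.792, -0.611, -0.002, -0.004]
ft_force: [0.8, 1.3, 0.8]
finger_gap: 0.06
delta mm [  1.4 -12.1 -75.5] turn deg [-0.52  0.14  0.  ] yaw -75.3 F [0.8 1.3 0.8] gap 0.06 q [ 0.11  0.86 -0.08  1.6   0.08  0.68 -1.32]
```

```bash
python3 -m jog '[[1,-11,0,-0.5,0.1,0,60],[0,0,0,0,0,0,60],[0,0,-5,0,0,0,60],[0,0,0,0,0,0,60]]'; python3 d.py .641 -.1 .042
```

```text
time_s: 16.2
position: [0.6421, -0.0967, 0.1149]
tcp_rot: [0.793, -0.609, 0.001, -0.001]
ft_force: [-0.4, 0.3, 0.3]
finger_gap: 0.0599
delta mm [ -1.1  -3.3 -72.9] turn deg [-0.03  0.23  0.  ] yaw -75.1 F [-0.4  0.3  0.3] gap 0.0599 q [ 0.12  0.87 -0.07  1.59  0.09  0.68 -1.31]
```

```bash
python3 -m jog '[[-1,-3,-12,0,0.2,0,60],[0,0,-15,0,0,0,60],[0,0,-15,0,0,0,60],[0,0,-13,0,0,0,60],[0,0,-8,0,0,0,60],[0,0,-4,0,0,0,60],[0,0,0,0,0,0,60]]'; python3 d.py .641 -.1 .042
```

```text
time_s: 16.78
position: [0.6421, -0.1016, 0.0442]
tcp_rot: [0.792, -0.61, 0.002, -0.001]
ft_force: [-0.1, -0.5, 0.3]
finger_gap: 0.0603
delta mm [-1.1  1.6 -2.2] turn deg [0.02 0.26 0.  ] yaw -75.2 F [-0.1 -0.5  0.3] gap 0.0603 q [ 0.12  0.97 -0.06  1.61  0.1   0.55 -1.31]
```

```bash
python3 -m jog '[[-1,1,-3,0,0.2,0,60],[0,0,0,0,0,0,30],[0,0,0,0,0,0,30],[0,0,0,0,0,0,30],[0,0,0,0,0,0,30],[0,0,0,0,0,0,30]]' 25; python3 d.py .5173 .119 .175
```

```text
time_s: 17.28
position: [0.6425, -0.1006, 0.0427]
tcp_rot: [0.792, -0.61, 0.002, -0.001]
ft_force: [-0.8, -0.3, -1.2]
finger_gap: 0.0392
delta mm [-125.2  219.6  132.3] turn deg [0.04 0.22 0.  ] yaw -75.2 F [-0.8 -0.3 -1.2] gap 0.0392 q [ 0.12  0.98 -0.06  1.61  0.1   0.55 -1.31]
```

```bash
python3 -m jog '[[0,0,20,0,0.2,0,30],[0,0,30,0,0,0,30],[0,0,35,0,0,0,30],[0,0,35,0,0,0,30],[0,0,12,0,0,0,30],[-8,14,2,0,0,0,30],[-19,33,0,0,0,0,30],[-19,33,0,0,0,0,30],[-19,33,0,0,0,0,30],[-19,33,0,0,0,0,30],[-19,33,0,0,0,0,30],[-14,24,0,0,0,0,30],[-5,9,0,0,0,0,30],[0,0,0,0,0,0,30],[0,0,0,0,0,0,30]]'; python3 d.py .5173 .119 .051
```

```text
time_s: 18.53
position: [0.5134, 0.1163, 0.1879]
tcp_rot: [0.791, -0.612, 0.005, -0.003]
ft_force: [0.6, -0.0, -0.3]
finger_gap: 0.0395
delta mm [   3.9    2.7 -136.9] turn deg [0.09 0.6  0.  ] yaw -75.4 F [ 0.6 -0.  -0.3] gap 0.0395 q [-0.29  0.63 -0.03  1.93  0.04  0.57 -1.67]
```

```bash
python3 -m jog '[[3,3,0,0,0.5,0,30],[0,2,-12,0,0,0,30],[0,2,-18,0,0,0,30],[0,2,-18,0,0,0,30],[0,2,-14,0,0,0,30],[0,0,-8,0,0,0,30],[0,0,0,0,0,0,30],[0,0,0,0,0,0,30]]'; python3 d.py .5173 .119 .051
```

```text
time_s: 19.2
position: [0.5278, 0.1169, 0.1166]
tcp_rot: [0.785, -0.619, 0.006, -0.002]
ft_force: [0.4, 0.2, -1.7]
finger_gap: 0.0395
delta mm [-10.5   2.1 -65.6] turn deg [0.29 0.67 0.  ] yaw -76.5 F [ 0.4  0.2 -1.7] gap 0.0395 q [-0.3   0.76 -0.02  1.94  0.05  0.43 -1.69]
```

```bash
python3 -m jog '[[-10,2,0,0.3,0.6,0,30],[0,0,0,0,0,0,30],[0,0,-7,0,0,0,30],[0,0,-10,0,0,0,30],[0,0,-5,0,0,0,30],[0,0,0,0,0,0,30]]'; python3 d.py .5173 .119 .051
```

```text
time_s: 19.7
position: [0.5195, 0.1177, 0.0956]
tcp_rot: [0.784, -0.62, 0.002, -0.003]
ft_force: [-0.0, 0.5, -0.8]
finger_gap: 0.0393
delta mm [ -2.2   1.3 -44.6] turn deg [-0.09  0.34  0.  ] yaw -76.7 F [-0.   0.5 -0.8] gap 0.0393 q [-0.3   0.79 -0.02  1.97  0.05  0.37 -1.69]
```

```bash
python3 -m jog '[[-2,1,-5,0,0.3,0,30],[0,0,-10,0,0,0,30],[0,0,-10,0,0,0,30],[0,0,-8,0,0,0,30],[0,0,-4,0,0,0,30],[0,0,0,0,0,0,30]]'; python3 d.py .5173 .119 .051
```

```text
time_s: 20.2
position: [0.5169, 0.1192, 0.0536]
tcp_rot: [0.785, -0.62, -0.001, -0.0]
ft_force: [-0.3, 0.4, -0.3]
finger_gap: 0.0392
delta mm [ 0.4 -0.2 -2.6] turn deg [-0.08 -0.06 -0.  ] yaw -76.6 F [-0.3  0.4 -0.3] gap 0.0392 q [-0.3   0.87 -0.02  1.98  0.05  0.29 -1.7 ]
```

```bash
python3 -m jog '[[0,0,-2,0,0,0,30],[0,0,-1,0,0,0,30]]'; python3 -m jog '[[0,0,-1,0,0,0,30]]'; python3 d.py .5173 .119 .051
```

```text
time_s: 20.37
position: [0.5167, 0.1191, 0.0499]
tcp_rot: [0.785, -0.62, -0.001, 0.0]
ft_force: [-0.2, -0.7, 4.9]
finger_gap: 0.0395
time_s: 20.45
position: [0.5166, 0.119, 0.0497]
tcp_rot: [0.785, -0.62, -0.001, 0.0]
ft_force: [-4.0, 0.1, 21.2]
finger_gap: 0.0394
delta mm [ 0.7 -0.   1.3] turn deg [-0.06 -0.09 -0.  ] yaw -76.6 F [-4.   0.1 21.2] gap 0.0394 q [-0.3   0.88 -0.02  1.98  0.05  0.28 -1.7 ]
```

Contact again, so I'll release and go to green.

```bash
python3 -m jog '[[0,0,0,0,0,0,56],[0,0,0,0,0,0,56],[0,0,0,0,0,0,56],[0,0,0,0,0,0,56],[0,0,15,0,0,0,56],[0,0,25,0,0,0,56],[0,0,30,0,0,0,56],[0,0,30,0,0,0,56],[0,-10,20,0,0,0,56],[-7,-30,0,0,0,0,60],[-10,-37,0,0,0,0,60],[-10,-37,0,0,0,0,60],[-10,-37,0,0,0,0,60],[-10,-37,0,0,0,0,60],[-10,-37,0,0,0,0,60],[-8,-30,0,0,0,0,60],[-4,-15,0,0,0,0,60],[0,0,0,0,0,0,60],[0,0,0,0,0,0,60]]'; python3 d.py .4435 -.17 .110
```

```text
time_s: 22.03
position: [0.4449, -0.1585, 0.1783]
tcp_rot: [0.786, -0.618, 0.003, -0.005]
ft_force: [-0.4, 1.1, 0.1]
finger_gap: 0.0601
delta mm [ -1.4 -11.5 -68.3] turn deg [-0.23  0.61  0.  ] yaw -76.3 F [-0.4  1.1  0.1] gap 0.0601 q [ 0.32  0.59 -0.12  2.09  0.13  0.46 -1.22]
```

```bash
python3 -m jog '[[-1,-11,0,-0.2,0.6,0,60],[0,0,0,0,0,0,60],[0,0,-15,0,0,0,60],[0,0,-25,0,0,0,60],[0,0,-15,0,0,0,60],[0,0,-3,0,0,0,60],[0,0,0,0,0,0,60]]'; python3 d.py .4435 -.17 .042
```

```text
time_s: 22.62
position: [0.4503, -0.162, 0.1194]
tcp_rot: [0.791, -0.612, 0.002, -0.003]
ft_force: [-0.8, -0.4, -0.5]
finger_gap: 0.0597
delta mm [ -6.8  -8.  -77.4] turn deg [-0.17  0.37  0.  ] yaw -75.5 F [-0.8 -0.4 -0.5] gap 0.0597 q [ 0.31  0.71 -0.09  2.11  0.17  0.32 -1.23]
```

```bash
python3 -m jog '[[-7,-8,0,-0.2,0.4,0,60],[0,0,0,0,0,0,60],[0,0,-5,0,0,0,60],[0,0,0,0,0,0,60]]'; python3 d.py .4435 -.17 .042
```

```text
time_s: 22.95
position: [0.4446, -0.1693, 0.1162]
tcp_rot: [0.792, -0.611, 0.001, -0.0]
ft_force: [0.5, -0.2, 0.7]
finger_gap: 0.0596
delta mm [ -1.1  -0.7 -74.2] turn deg [0.06 0.12 0.  ] yaw -75.3 F [ 0.5 -0.2  0.7] gap 0.0596 q [ 0.32  0.72 -0.08  2.12  0.18  0.31 -1.23]
```

```bash
python3 -m jog '[[-1,-1,-12,0,0.1,0,60],[0,0,-15,0,0,0,60],[0,0,-15,0,0,0,60],[0,0,-13,0,0,0,60],[0,0,-8,0,0,0,60],[0,0,-4,0,0,0,60],[0,0,0,0,0,0,60]]'; python3 d.py .4435 -.17 .042
```

```text
time_s: 23.53
position: [0.4469, -0.1719, 0.0498]
tcp_rot: [0.791, -0.611, 0.005, -0.002]
ft_force: [-1.1, 0.1, 0.1]
finger_gap: 0.06
delta mm [-3.4  1.9 -7.8] turn deg [0.21 0.57 0.  ] yaw -75.4 F [-1.1  0.1  0.1] gap 0.06 q [ 0.29  0.85 -0.03  2.15  0.2   0.14 -1.24]
```

```bash
python3 -m jog '[[-3,2,-6,0.2,0.4,0,60],[0,0,0,0,0,0,60]]'; python3 d.py .4435 -.17 .042; python3 -m jog '[[0,0,0,0,0,0,30],[0,0,0,0,0,0,30],[0,0,0,0,0,0,30],[0,0,0,0,0,0,30],[0,0,0,0,0,0,30]]' 25; python3 d.py .494 .1977 .175
```

```text
time_s: 23.7
position: [0.4442, -0.1699, 0.0441]
tcp_rot: [0.791, -0.611, 0.002, -0.001]
ft_force: [0.7, -0.1, -0.6]
finger_gap: 0.0602
delta mm [-0.7 -0.1 -2.1] turn deg [0.01 0.22 0.  ] yaw -75.4 F [ 0.7 -0.1 -0.6] gap 0.0602 q [ 0.29  0.86 -0.03  2.15  0.2   0.13 -1.24]
time_s: 24.12
position: [0.4449, -0.1702, 0.0454]
tcp_rot: [0.791, -0.612, 0.003, -0.002]
ft_force: [-0.1, -0.0, -0.8]
finger_gap: 0.0392
delta mm [ 49.1 367.9 129.6] turn deg [0.04 0.34 0.  ] yaw -75.4 F [-0.1 -0.  -0.8] gap 0.0392 q [ 0.29  0.86 -0.03  2.15  0.2   0.13 -1.24]
```

```bash
python3 -m jog '[[0,0,20,0,0.3,0,30],[0,0,30,0,0,0,30],[0,0,35,0,0,0,30],[0,0,35,0,0,0,30],[1,5,12,0,0,0,30],[4,25,0,0,0,0,30],[5,37,0,0,0,0,30],[5,37,0,0,0,0,30],[5,37,0,0,0,0,30],[5,37,0,0,0,0,30],[5,37,0,0,0,0,30],[5,37,0,0,0,0,30],[5,37,0,0,0,0,30],[5,37,0,0,0,0,30],[3,23,0,0,0,0,30],[1,8,0,0,0,0,30],[0,0,0,0,0,0,30],[0,0,0,0,0,0,30]]'; python3 d.py .494 .1977 .053
```

```text
time_s: 25.62
position: [0.4883, 0.2004, 0.1852]
tcp_rot: [0.788, -0.615, 0.001, 0.0]
ft_force: [-0.3, -1.3, -1.2]
finger_gap: 0.0394
delta mm [   5.7   -2.7 -132.2] turn deg [0.12 0.08 0.  ] yaw -76.0 F [-0.3 -1.3 -1.2] gap 0.0394 q [-0.47  0.64 -0.02  1.92  0.03  0.58 -1.83]
```

```bash
python3 -m jog '[[0,2,0,0,0,0,30],[0,2,-12,0,0,0,30],[0,2,-18,0,0,0,30],[0,2,-16,0,0,0,30],[0,0,-8,0,0,0,30],[0,0,-4,0,0,0,30],[0,0,0,0,0,0,30],[0,0,0,0,0,0,30]]'; python3 d.py .494 .1977 .053
```

```text
time_s: 26.28
position: [0.4895, 0.1905, 0.1266]
tcp_rot: [0.781, -0.624, 0.004, 0.005]
ft_force: [0.4, -0.5, -1.1]
finger_gap: 0.0397
delta mm [  4.5   7.2 -73.6] turn deg [0.7  0.03 0.  ] yaw -77.3 F [ 0.4 -0.5 -1.1] gap 0.0397 q [-0.46  0.74 -0.    1.97  0.03  0.44 -1.85]
```

```bash
python3 -m jog '[[4,7,0,0.7,0,0,30],[0,0,0,0,0,0,30],[0,0,-8,0,0,0,30],[0,0,-10,0,0,0,30],[0,0,-7,0,0,0,30],[0,0,0,0,0,0,30]]'; python3 d.py .494 .1977 .053
```

```text
time_s: 26.78
position: [0.4961, 0.1981, 0.102]
tcp_rot: [0.781, -0.625, 0.001, -0.003]
ft_force: [0.5, -0.4, -1.5]
finger_gap: 0.0392
delta mm [ -2.1  -0.4 -49. ] turn deg [-0.21  0.34  0.  ] yaw -77.4 F [ 0.5 -0.4 -1.5] gap 0.0392 q [-0.46  0.78 -0.02  1.96  0.03  0.39 -1.84]
```

```bash
python3 -m jog '[[-2,0,-5,-0.2,0.3,0,30],[0,0,-10,0,0,0,30],[0,0,-12,0,0,0,30],[0,0,-10,0,0,0,30],[0,0,-4,0,0,0,30],[0,0,0,0,0,0,30]]'; python3 d.py .494 .1977 .053
```

```text
time_s: 27.28
position: [0.4928, 0.1983, 0.0558]
tcp_rot: [0.781, -0.625, -0.0, 0.001]
ft_force: [0.4, 0.5, -1.1]
finger_gap: 0.0395
delta mm [ 1.2 -0.6 -2.8] turn deg [ 0.07 -0.11  0.  ] yaw -77.3 F [ 0.4  0.5 -1.1] gap 0.0395 q [-0.46  0.87 -0.01  1.98  0.03  0.3  -1.85]
```

```bash
python3 -m jog '[[1,0,-2,0,0,0,30],[0,0,-1,0,0,0,30]]'; python3 -m jog '[[0,0,-1,0,0,0,30]]';  python3 -m jog '[[0,0,0,0,0,0,30]]'; python3 d.py .494 .1977 .053
```

```text
time_s: 27.45
position: [0.4933, 0.1984, 0.053]
tcp_rot: [0.781, -0.625, -0.001, 0.002]
ft_force: [-3.3, -1.2, 15.7]
finger_gap: 0.0392
time_s: 27.53
position: [0.4934, 0.1983, 0.053]
tcp_rot: [0.781, -0.625, -0.001, 0.001]
ft_force: [-2.9, -1.0, 12.9]
finger_gap: 0.0393
time_s: 27.62
position: [0.4937, 0.1984, 0.0537]
tcp_rot: [0.781, -0.625, -0.0, 0.001]
ft_force: [-0.2, -0.1, -0.8]
finger_gap: 0.0392
delta mm [ 0.3 -0.7 -0.7] turn deg [ 0.06 -0.1   0.  ] yaw -77.3 F [-0.2 -0.1 -0.8] gap 0.0392 q [-0.46  0.87 -0.01  1.98  0.03  0.3  -1.85]
```

Contact at z = 0.053. I'll release, rise, move the arm clear and check.

```bash
python3 -m jog '[[0,0,-1,0,0,0,56],[0,0,0,0,0,0,56],[0,0,0,0,0,0,56],[0,0,0,0,0,0,56],[0,0,15,0,0,0,56],[0,0,25,0,0,0,56],[0,0,30,0,0,0,56],[0,0,30,0,0,0,56],[0,0,30,0,0,0,56],[0,-20,10,0,0,0,56],[0,-37,0,0,0,0,60],[0,-37,0,0,0,0,60],[0,-37,0,0,0,0,60],[0,-37,0,0,0,0,60],[0,-37,0,0,0,0,60],[0,-37,0,0,0,0,60],[0,-37,0,0,0,0,60],[0,-37,0,0,0,0,60],[0,-37,0,0,0,0,60],[0,-20,0,0,0,0,60]]'; python3 -m jog '[[-30,-25,0,0,0,0,60],[-30,-25,0,0,0,0,60],[-30,-25,0,0,0,0,60],[-30,-25,0,0,0,0,60],[-30,-25,0,0,0,0,60],[-30,-25,0,0,0,0,60],[-30,-25,0,0,0,0,60],[-30,-25,0,0,0,0,60],[-20,-20,0,0,0,0,60],[0,0,0,0,0,0,60],[0,0,0,0,0,0,60],[0,0,0,0,0,0,60]]'
cat > chk.py <<'E'
from m import *
a,_=save("top","tf.png"); s,_=save("scene","sf.png")
P=dict(red=(.5724,.221,179),violet=(.5956,.1423,137),green=(.494,.1977,73),yellow=(.5173,.119,30))
for k,(x,y,h) in P.items():
    for n,im,zz in(("top",a,.094),("scene",s,.090)):
        q=proj(n,[x,y,zz]); e=blob(im,*q,8,h,90)
        if e: print(k,n,e[1],e[2],((cast(n,*e[0],zz)[:2]-[x,y])*1e3).round(1))
for k,p,h in(("b_red",(336.1,172.5),179),("b_violet",(401.2,184.9),137)):
    e=blob(a,*p,9,h,90); print(k,e and (e[0]-p).round(1))
c=cv2.resize(a[130:250,160:280],(560,560),interpolation=cv2.INTER_CUBIC); d=cv2.resize(s[100:320,170:410],(240*560//220,560),interpolation=cv2.INTER_CUBIC)[:,:]
cv2.imwrite('pics/f_top.png',c[:,:,::-1]);cv2.imwrite('pics/f_scene.png',d[:,:,::-1])
E
python3 chk.py
```

```text
time_s: 29.28
position: [0.4923, -0.1818, 0.2013]
tcp_rot: [0.786, -0.618, 0.002, -0.005]
ft_force: [0.6, -0.5, 0.1]
finger_gap: 0.0601
time_s: 30.28
position: [0.2189, -0.4164, 0.2012]
tcp_rot: [0.781, -0.624, 0.005, -0.004]
ft_force: [-0.0, 0.4, -0.4]
finger_gap: 0.0601
red top 107 [184 165  12  12] [-2.3 -1.6]
red scene 120 [351 261  11  14] [ 0.6 -1.5]
violet top 96 [224 156  12  11] [-5.2  1.8]
violet scene 110 [321 239  11  14] [-3.   1.9]
green top 100 [193 206  12  12] [-2.2  0.5]
green scene 76 [376 236  10  11] [-1.8 -1.4]
yellow top 105 [236 195  12  11] [-2.2 -0.5]
yellow scene 96 [344 216  10  12] [ 0.6 -0.1]
b_red [ 0.3 -0.4]
b_violet [-0.1 -0. ]
```

View pics/f_top.png

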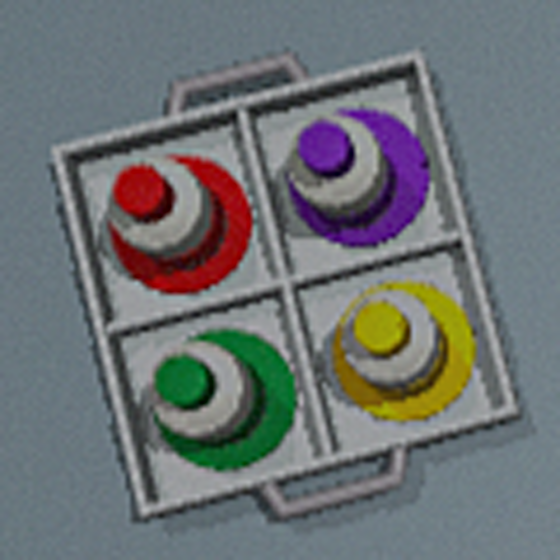

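View pics/f_scene.png

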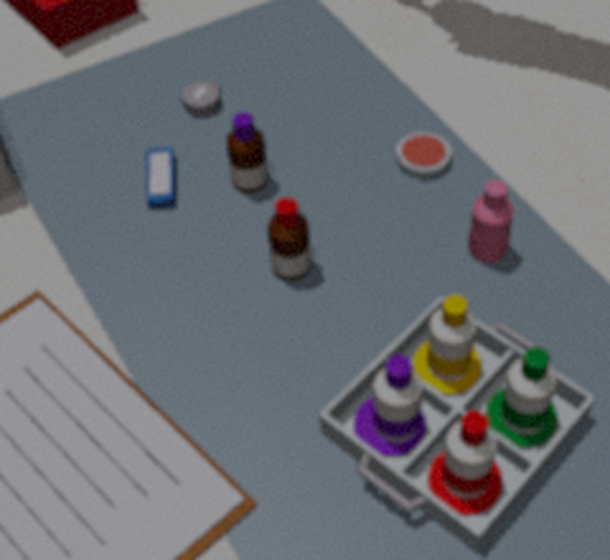

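In the top crop, each cap sits over its own pad: red (140,190), violet (325,147), green (184,380) and yellow (381,326). The scene crop shows all four bottles upright and the browns and the pink untouched. The largest offset is about 5 mm (violet), inside the 12 mm limit.

```bash
python3 -c "
from cell import env
print(env.read_state()['qd'].round(3)); print(env.hand_in())"
```

```text
[-0.016  0.001 -0.011 -0.002  0.    -0.001  0.002]
the job is handed in; nothing more can be done
None
```

All four white bottles are in the caddy, each standing upright on the pad of its own colour, and I handed the job in at about 30 s. I gripped each by the body, lowered it until the wrist force showed contact with the pad, released it, and moved the arm clear.

The last camera checks put the bottles this far from their pad centres, against a limit of 12 mm:

| Bottle | Offset, two views |
|---|---|
| Red | 1.6–2.8 mm |
| Yellow | 0.6–2.3 mm |
| Green | 2.3 mm |
| Violet | 3.6–5.5 mm |

- **Brown bottles:** their caps moved by half a pixel or less in the top view. In the final pictures both stand upright, and the pink look-alike is untouched.
- **Disagreement:** the two views differ by up to about 3 mm, close to the 2 mm calibration accuracy.
- **Contact forces:** while setting down red, the wrist force rose briefly to 31 N, below the limits.
- **Result:** no check failed, but the hand-in gives no verdict, so these are only my own measurements.

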